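# Close up four lamps with their matching covers

### The arm

A 7-joint arm with a two-finger parallel gripper is mounted at the origin on the work surface. World frame = base frame: x ahead of the robot, y to its left, z up, the work surface at z = 0. Lengths are in mm, angles in degrees, forces in N, time in s.
With the tool pointing down it reaches from about 425 to 975 mm from the base axis. Payload 16.7 kg.
Tool frame: the origin (TCP) lies on the mounting face of the last link; the fingertips stand 173 mm ahead of it and the grasp point (between the pads) lies 155 mm ahead of it (manip.tcp_to_tips is the distance from the TCP to the fingertips, in mm); z points along the fingers, x is the direction in which the jaws open and shut, and the axes are right-handed (so a half turn about z gives the same grasp; the last joint's range is limited). The gripper opens to 85 mm and grips with 20 to 120 N. Pads are 22 mm wide; open, the fingers measure 114 mm over their backs; the gripper's body (76 mm by 85 mm) begins 54 mm behind the grasp point. The pads swing forward as they close: fully open they stand 13 mm farther back than shut.
Start: joints at [-79.154, 24.414, 4.234, 92.017, -1.954, 63.644, -3.845], TCP at [224.351, 636.596, 404.702] pointing down, gripper open.
Joint ranges: [-163.25, 163.25], [-28.42, 122.38], [-70.27, 78.77], [12.13, 141.07], [-58.53, 238.53], [9.26, 117.41], [-156.51, 156.51]. Speed limits (degrees/s): [108.29, 108.29, 136.94, 136.94, 172.46, 172.46, 172.46].

### API

Orientations are given as a 3x3 rotation matrix whose columns are the frame's x, y, z axes.
In Python, from workcell import manip, viewer gives the robot as it stands.
- The arm moves only by the tool play_rows, never from a script. Its argument "rows" is a list of rows, each an object with "translation": the shift along the world's x, y, z in mm, a list of three; "angular": the turn, a rotation vector about the world's x, y, z in degrees, a list of three. A call has exactly 5 rows; each row shifts and turns the commanded pose from where the row before left it; what a row does not reach is not made up. A row lasts 1/8 s, in which the tool goes at most 62.5 mm and 10.7 degrees, less where a joint would pass 70% of its speed; a pose out of reach is approached as far as the arm can. A call with a gripper value outside its range is refused whole. "jaw" is the finger opening in mm, from 0 to 85.4, set as the call begins (left out, the last holds). The fingers move at their own pace and stop on an object; "force" is the grip in N (left out, the last holds). Time passes only in rows, so rows that do not move let the fingers close, or fill a call up. It gives the time, the measured TCP pose, the force and the opening at its end, in the units of the state.
- manip.sense(): the state, without advancing time (a new reading comes with each control period).
- viewer.get_image(name): name is "scene" or "top"; returns (picture, depth): 420x560x3 uint8, red, green, blue; 420x560 float32, mm along the optical axis (not along the pixel's ray), 0 where there is no reading.
- viewer.calibration(name): a dict with "camera_matrix" (3x3 intrinsics, pixels), "extrinsics" (4x4, takes a point from world to camera coordinates). Camera axes: x right, y down, z forward; pixel columns grow to the right and rows downward; lengths in mm; the calibration is good to about 2 mm. A picture is of the moment at which its call begins. calibration takes no time and is no camera call.
- manip.sign_off(): hands the job in, once; it reports no verdict.
Trained networks look in the newest picture that a camera, given by its name, has taken for a name from the list of things; names that differ only in an ending like _2 or _b are one class to them, and where a whole thing is asked for, a point or a joint stands for the part that bears it (a point fixed in the world has none). Each returns a list of dicts, best first, with "p" (0 to 1); they miss things now and then, are a little off and sometimes report something else, mostly with a low value. They report only what shows in the picture. A call takes as long as a camera call. They do not tell look-alikes from the thing itself.
- viewer.search_frame(name, camera): "pixel" ([column, row] in pixels, amid what is visible of it).
- viewer.trace(name, camera): "region" (420x560 bool, what is visible of it) and "pixel" ([column, row] in pixels, amid what is visible of it).
The state is a dict: "time": time; "joint_pos": joint angles; "joint_velocities": joint speeds; "joint_efforts": joint torques, N m; "position": TCP position; "tcp_rot": TCP orientation; "contact_force": force on the tool from outside, world axes, zero at the start; "wrist_torque": the same for the moment, N m; "grip_width": finger opening in mm.
Only numpy, scipy, OpenCV 4.12 (cv2) and the standard library are available. Lean on these libraries where they do the work, as an engineer would, in place of code of your own. Each camera call takes 0.05 s, during which the arm holds its last target. There are 200 camera calls.

### The job

Put each of the four opal covers on the lamp body that it matches in shape and size, lying flat on its seat inside the raised edge, straight with it, and leave them all there. Set the covers down gently, without dropping them, and leave the screw jar and the black driver box where they stand.

Things in the scene. Friction and masses are not known exactly. Their poses are not given: they have to be found in the camera images.
- cover_small: Small round opal-white lamp cover, 46 mm across, upright sides to 34 mm, low dome to 48 mm. Origin: centre of its underside, z up. Loose, right way up, smooth plastic, 50 to 200 g. Grip across the upright sides with the fingertips at least 10 mm above its underside, to clear the lamp edge.
- cover_large: Large round opal-white lamp cover, 64 mm across, upright sides to 34 mm, dome to 56 mm. Origin: centre of its underside, z up. Loose, right way up, smooth plastic, 50 to 200 g. Grip across the upright sides with the fingertips at least 10 mm above its underside, to clear the lamp edge.
- cover_square: Square opal-white lamp cover, 50 by 50 mm, 42 mm high, upright sides to about 33 mm, sides along its x and y. Origin: centre of its underside, z up. Loose, right way up, smooth plastic, 50 to 200 g. Grip across the upright sides with the fingertips at least 10 mm above its underside, to clear the lamp edge.
- cover_oblong: Oblong opal-white lamp cover, 84 mm along its x by 44 mm along its y, 42 mm high, upright sides to about 33 mm. Origin: centre of its underside, z up. Loose, right way up, smooth plastic, 50 to 200 g. Grip across the upright sides with the fingertips at least 10 mm above its underside, to clear the lamp edge.
- lamp_small: Small round lamp body, 72 mm across (78 over its thin fins), 62 mm inside its edge. Blue-grey casting fixed to the bench: flat seat 12 mm above the bench, raised edge to 18 mm; a dark gasket line around a bright LED plate shows the outline of its cover, with 8 mm of play to the edge on every side. Origin: centre of its underside on the bench, z up.
- lamp_large: Large round lamp body, 90 mm across (96 over its thin fins), 80 mm inside its edge. Blue-grey casting fixed to the bench: flat seat 12 mm above the bench, raised edge to 18 mm; a dark gasket line around a bright LED plate shows the outline of its cover, with 8 mm of play to the edge on every side. Origin: centre of its underside on the bench, z up.
- lamp_square: Square lamp body, 76 by 76 mm, 66 by 66 mm inside its edge, sides along its x and y. Blue-grey casting fixed to the bench: flat seat 12 mm above the bench, raised edge to 18 mm; a dark gasket line around a bright LED plate shows the outline of its cover, with 8 mm of play to the edge on every side. Origin: centre of its underside on the bench, z up.
- lamp_oblong: Oblong lamp body, 110 mm along its x by 70 mm along its y, 100 by 60 mm inside its edge. Blue-grey casting fixed to the bench: flat seat 12 mm above the bench, raised edge to 18 mm; a dark gasket line around a bright LED plate shows the outline of its cover, with 8 mm of play to the edge on every side. Origin: centre of its underside on the bench, z up.
- screw_jar: Bystander: closed jar of screws, 44 mm across, 55 mm high, standing among the lamps; loose. Origin: centre of its underside.
- driver: Bystander: black lamp driver box on a steel foot, 86 mm along its x by 36 mm, 24 mm high; loose. Origin: centre of its underside.
There are look-alikes about, which are no part of the job. Leave any turquoise or yellow look-alike of the cover_square alone.

How it is judged (in metres and radians):
At the end, for the whole second after the job is handed in: Each cover rests on its own lamp seat, released and still: centres within 12 mm (all the play inside the edge), underside 9 to 15 mm above the lamp underside, tilt under 0.08 rad, square and oblong covers within 0.3 rad of straight (either way round, square any quarter turn) (horizontal distance between cover_small and lamp_small below 0.012 m and z of cover_small in the frame of lamp_small between 0.009 and 0.015 m and angle between each of cover_small, cover_large, cover_square, cover_oblong's own z axis and vertical below 0.08 rad and linear speed of each of cover_small, cover_large, cover_square, cover_oblong below 0.02 m/s and horizontal distance between cover_large and lamp_large below 0.012 m and z of cover_large in the frame of lamp_large between 0.009 and 0.015 m and horizontal distance between cover_square and lamp_square below 0.012 m and z of cover_square in the frame of lamp_square between 0.009 and 0.015 m and horizontal distance between cover_oblong and lamp_oblong below 0.012 m and z of cover_oblong in the frame of lamp_oblong between 0.009 and 0.015 m and (angle between the x axis of cover_square and the x axis of lamp_square, either way round below 0.3 rad or angle between the x axis of cover_square and the y axis of lamp_square, either way round below 0.3 rad) and angle between the x axis of cover_oblong and the x axis of lamp_oblong, either way round below 0.3 rad); the robot touches nothing.
It fails at once if a cover falls onto its lamp (faster than 0.5 m/s within 25 mm of the seat) ((linear speed of cover_small above 0.5 m/s and horizontal distance between cover_small and lamp_small below 0.03 m and z of cover_small in the frame of lamp_small below 0.037 m) or (linear speed of cover_large above 0.5 m/s and horizontal distance between cover_large and lamp_large below 0.03 m and z of cover_large in the frame of lamp_large below 0.037 m) or (linear speed of cover_square above 0.5 m/s and horizontal distance between cover_square and lamp_square below 0.03 m and z of cover_square in the frame of lamp_square below 0.037 m) or (linear speed of cover_oblong above 0.5 m/s and horizontal distance between cover_oblong and lamp_oblong below 0.03 m and z of cover_oblong in the frame of lamp_oblong below 0.037 m)).
It fails at once if the screw jar is pushed more than 20 mm from its place (distance of screw_jar from where it was at the start of the episode above 0.02 m).
It fails at once if the driver is pushed more than 20 mm from its place (distance of driver from where it was at the start of the episode above 0.02 m).
It also fails if it takes over 96 s, if anything falls off the work surface, if the arm or the gripper's body presses on something with over 40 N, if the wrist force passes 120 N, or if a joint passes its speed limit or range.

## Working session

There is one attempt and no reset: what is moved stays moved. The work goes in short steps, Python scripts to look and compute and a tool call to move; the robot and the scene stay as the last step left them, time stands still between calls to the robot, and variables do not carry over. Pictures are saved under pics/ and viewed, about 12 in all and at most 16, crops included, and the job is handed in when it is done.

Besides the shell and the picture viewer there is one more tool, called after "Call:" by a JSON object that holds its "fn" and its "kwargs". play_rows: Moves the arm, as the interface text tells. Its arguments: {"type":"object","properties":{"rows":{"type":"array","items":{"type":"object","properties":{"translation":{"type":"array","items":{"type":"number"}},"angular":{"type":"array","items":{"type":"number"}}}}},"jaw":{"type":"number"},"force":{"type":"number"}},"required":["rows"]}

```bash
mkdir -p pics; cat > h.py <<'E'
import numpy as np, cv2
from workcell import manip, viewer
def pts(cam, depth):
    c=viewer.calibration(cam);K=np.array(c["camera_matrix"]);T=np.array(c["extrinsics"])
    v,u=np.mgrid[:420,:560]
    P=np.stack([(u-K[0,2])/K[0,0]*depth,(v-K[1,2])/K[1,1]*depth,depth],-1)
    W=(P-T[:3,3])@T[:3,:3]
    W[depth<=0]=np.nan
    return W
def shot(cam,name=None):
    im,d=viewer.get_image(cam)
    if name: cv2.imwrite(f"pics/{name}.png",im[...,::-1])
    return im,pts(cam,d)
E
python3 - <<'E'
from h import *
for cam in ("top","scene"):
    im,W=shot(cam,cam+"0")
    np.save(cam+"0.npy",W)
    print(cam, np.array(viewer.calibration(cam)["extrinsics"]).round(2).tolist(),viewer.calibration(cam)["camera_matrix"])
    for n in "cover_small cover_large cover_square cover_oblong lamp_small lamp_large lamp_square lamp_oblong screw_jar driver".split():
        for r in viewer.trace(n,cam)[:4]:
            if r["p"]<.2: continue
            m=r["region"]; w=W[m]; w=w[~np.isnan(w[:,0])]
            top=w[w[:,2]>np.percentile(w[:,2],90)-25] 
            (c,s,a)=cv2.minAreaRect(top[:,:2].astype(np.float32))
            print(n,round(r["p"],2),np.round(r["pixel"]),"med",np.median(w,0).round(),"z90",np.percentile(w[:,2],95).round(),"rect",np.round(c),np.round(s),round(a,1),m.sum())
print(manip.sense())
E
```

```text
top [[0.02, -1.0, 0.0, 4.2], [-1.0, -0.02, -0.09, 624.85], [0.09, -0.0, -1.0, 999.8], [0.0, 0.0, 0.0, 1.0]] [[408.33474468   0.         285.28685902]
 [  0.         408.33474468 213.11387047]
 [  0.           0.           1.        ]]
cover_small 0.74 [424. 292.] med [ 434. -324.   41.] z90 48.0 rect [ 433. -329.] [41. 45.] 77.1 362
cover_large 0.86 [226. 285.] med [442. 162.  48.] z90 55.0 rect [440. 164.] [62. 58.] 37.2 553
cover_square 0.96 [177. 142.] med [798. 292.  38.] z90 44.0 rect [801. 295.] [52. 50.] 43.9 458
cover_square 0.57 [199. 178.] med [709. 235.  38.] z90 44.0 rect [713. 238.] [50. 50.] 27.6 466
cover_oblong 0.75 [291. 216.] med [609.   3.  38.] z90 44.0 rect [611.   3.] [44. 84.] 16.4 656
lamp_small 0.97 [293. 280.] med [450.  -6.  12.] z90 18.0 rect [448.  -7.] [79. 69.] 1.3 734
lamp_large 0.65 [166. 215.] med [620. 319.  12.] z90 19.0 rect [619. 321.] [76. 86.] 4.8 933
lamp_square 0.83 [167. 214.] med [619. 318.  12.] z90 19.0 rect [620. 321.] [76. 87.] 3.4 968
lamp_oblong 0.91 [406. 221.] med [ 613. -294.   12.] z90 18.0 rect [ 613. -298.] [ 81. 114.] 80.4 1289
[... 2202 characters left out ...]
1]), 'joint_velocities': array([ 0.03975135, -0.00249654, -0.03022645,  0.00898429,  0.04945531,
       -0.02382304,  0.0657733 ]), 'joint_efforts': array([ 9.89116634e-04, -9.49557352e+01,  3.75807345e+00, -4.63895667e+01,
        1.91326701e-02,  2.55065308e-03,  1.65963900e-05]), 'position': array([224.3714114 , 636.58614587, 404.7108649 ]), 'tcp_rot': array([[ 3.32426139e-01,  9.43129292e-01, -1.63227144e-05],
       [ 9.43129292e-01, -3.32426139e-01,  8.02121181e-07],
       [-4.66959293e-06, -1.56610761e-05, -1.00000000e+00]]), 'contact_force': array([-0.20796794,  0.58456962,  0.28217016]), 'wrist_torque': array([-0.00120692, -0.03487046,  0.02855999]), 'grip_width': 85.5571400122266}
```

```bash
python3 - <<'E'
import cv2
cv2.imwrite("pics/t.png",cv2.resize(cv2.imread("pics/top0.png"),(800,600),interpolation=cv2.INTER_CUBIC))
E
```

```text
(no output)
```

View pics/t.png

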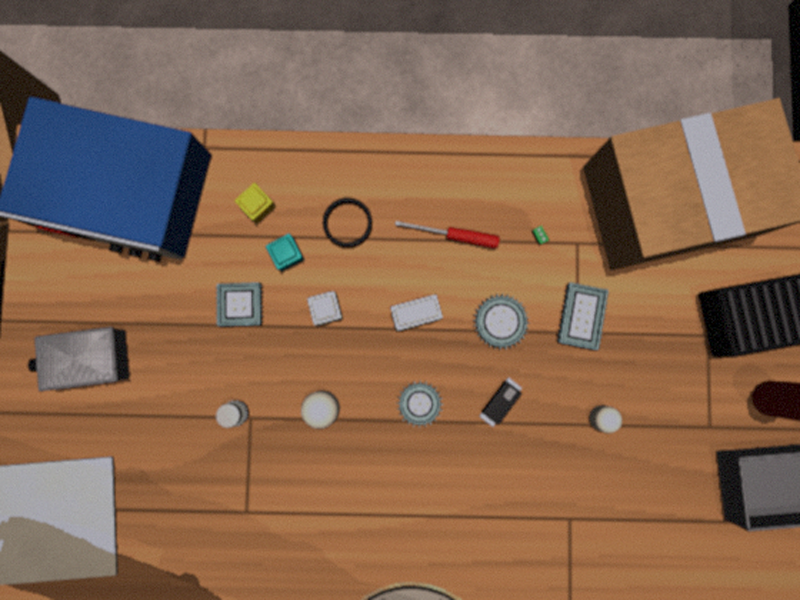

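The picture shows the white covers: square at about (325,308), oblong (417,312), large (320,410) and small (607,419). The lamps are square (240,305), large (501,321), oblong (583,316) and small (420,404). The yellow and turquoise look-alikes are at (254,202) and (285,252). Next I refine the poses.

```bash
cat > fit.py <<'E'
from h import *
from scipy.optimize import minimize
# name: approx xy, zlo,zhi, size of outline at that height band, kind
O={"cover_small":(436,-326,30,70),"cover_large":(442,165,30,70),"cover_square":(615,166,30,60),"cover_oblong":(611,4,30,60),
"lamp_small":(448,-7,8,25),"lamp_large":(600,-153,8,25),"lamp_square":(619,320,8,25),"lamp_oblong":(613,-297,8,25)}
def fit(W,n,xy=None):
    x,y,lo,hi=O[n]
    if xy is not None: x,y=xy
    m=(np.hypot(W[...,0]-x,W[...,1]-y)<75)&(W[...,2]>lo)&(W[...,2]<hi)
    nn,lab,st,_=cv2.connectedComponentsWithStats(m.astype(np.uint8))
    m=lab==1+np.argmax(st[1:,4]); p=W[m][:,:2]
    c,s,a=cv2.minAreaRect(p.astype(np.float32))
    if s[0]<s[1]: a=a+90   # angle of long side
    return np.array(c),np.array(s),a%180,m.sum()
E
python3 - <<'E'
from fit import *
print(manip.tcp_to_tips)
for n in O:
    for cam in("top","scene"):
        c,s,a,k=fit(np.load(cam+"0.npy"),n); print(n,cam,c.round(1),s.round(1),round(a,1),k)
E
```

```text
173.4
cover_small top [ 432.9 -330. ] [42.4 43.4] 126.0 277
cover_small scene [ 437.3 -326. ] [38.5 44.1] 155.2 151
cover_large top [438.7 165.2] [62.4 61.2] 28.1 536
cover_large scene [445.6 169.1] [56.3 62. ] 116.8 368
cover_square top [615.1 164.1] [50.1 50.4] 106.2 399
cover_square scene [617.8 165.5] [51.9 50. ] 15.9 336
cover_oblong top [610.7   2.6] [44.  83.9] 106.7 587
cover_oblong scene [614.    4.3] [48.  83.9] 106.8 445
lamp_small top [450.2  -6.6] [79.4 78. ] 1.2 682
lamp_small scene [453.6  -5.2] [78.3 80.7] 115.3 458
lamp_large top [ 599.5 -150. ] [94.  95.6] 146.9 1017
lamp_large scene [ 602.1 -148.8] [98.9 96.8] 28.2 750
lamp_square top [619.9 318.7] [76.3 81.8] 93.5 925
lamp_square scene [622.8 320.3] [79.3 82.3] 94.0 908
lamp_oblong top [ 611.8 -296.2] [ 77.3 110.4] 170.2 1205
lamp_oblong scene [ 614.7 -293.3] [ 76.2 111.1] 170.0 811
```

Call:
{"fn": "play_rows", "kwargs": {"rows": [{"translation": [26, -31, -7], "angular": [0, 0, -3.6]}, {"translation": [26, -31, -7], "angular": [0, 0, -3.6]}, {"translation": [26, -31, -7], "angular": [0, 0, -3.6]}, {"translation": [26, -31, -7], "angular": [0, 0, -3.6]}, {"translation": [26, -31, -7], "angular": [0, 0, -3.6]}], "jaw": 85, "force": 40}}

```text
time: 1.72
position: [355.1, 480.5, 369.7]
tcp_rot: [[0.609, 0.793, 0.0], [0.793, -0.609, 0.0], [0.0, -0.0, -1.0]]
contact_force: [0.6, 0.2, -0.2]
grip_width: 85.3
```

Call:
{"fn": "play_rows", "kwargs": {"rows": [{"translation": [26, -32, -7], "angular": [0, 0, -3.6]}, {"translation": [26, -32, -7], "angular": [0, 0, -3.6]}, {"translation": [26, -32, -7], "angular": [0, 0, -3.6]}, {"translation": [26, -32, -7], "angular": [0, 0, -3.6]}, {"translation": [26, -32, -7], "angular": [0, 0, -3.6]}]}}

```text
time: 2.35
position: [485.1, 320.6, 334.7]
tcp_rot: [[0.824, 0.566, 0.0], [0.566, -0.824, 0.0], [0.0, -0.0, -1.0]]
contact_force: [0.9, 1.0, 0.2]
grip_width: 85.0
```

Call:
{"fn": "play_rows", "kwargs": {"rows": [{"translation": [26, -31, -7], "angular": [0, 0, -3.6]}, {"translation": [26, -31, -7], "angular": [0, 0, -3.6]}, {"translation": [26, -31, -7], "angular": [0, 0, -3.6]}, {"translation": [26, -31, -7], "angular": [0, 0, -3.6]}, {"translation": [26, -31, -7], "angular": [0, 0, -3.6]}]}}

```text
time: 2.98
position: [615.2, 165.6, 299.6]
tcp_rot: [[0.959, 0.284, 0.0], [0.284, -0.959, 0.0], [0.0, -0.0, -1.0]]
contact_force: [0.0, 0.3, -0.4]
grip_width: 85.5
```

```bash
cat >> h.py <<'E'
def st():
    s=manip.sense(); R=s["tcp_rot"]
    print("t",round(s["time"],2),"pos",s["position"].round(1),"yaw",np.degrees(np.arctan2(R[1,0],R[0,0])).round(2),"tilt",np.degrees(np.arccos(-R[2,2])).round(2),"F",s["contact_force"].round(1),"w",round(s["grip_width"],1),"q",s["joint_pos"].round(0))
    return s
E
python3 - <<'E'
from h import *
s=st(); p=s["position"]
for cam in("top","scene"):
    im,W=shot(cam,cam+"1")
    m=(np.hypot(W[...,0]-p[0],W[...,1]-p[1])<80)&(W[...,2]>90)&(W[...,2]<p[2]-110)
    w=W[m]; print(cam,len(w)); 
    if len(w): print(np.percentile(w[:,2],[0,1,3,10,50]).round(1),p[2]-np.percentile(w[:,2],[0,1,3]), np.median(w,0))
E
```

```text
t 2.98 pos [615.2 165.6 299.6] yaw 16.48 tilt 0.02 F [ 0.   0.3 -0.4] w 85.5 q [-38.  29.  23. 103. -14.  51.   8.]
top 15
[145.  145.5 146.5 148.7 180.1] [154.57271899 154.09864875 153.15050827] [568.08181907 140.41709173 180.13576315]
scene 63
[140.2 140.3 140.8 145.3 154.5] [159.43557184 159.26222207 158.7705226 ] [670.39003374 176.93811538 154.50808554]
```

Call:
{"fn": "play_rows", "kwargs": {"rows": [{"translation": [1, 0, -30], "angular": [0, 0, 0]}, {"translation": [0, 0, -30], "angular": [0, 0, 0]}, {"translation": [0, 0, -28], "angular": [0, 0, 0]}, {"translation": [0, 0, -20], "angular": [0, 0, 0]}, {"translation": [0, 0, -10], "angular": [0, 0, 0]}]}}

```text
time: 3.7
position: [615.1, 166.8, 180.8]
tcp_rot: [[0.958, 0.286, -0.001], [0.286, -0.958, -0.0], [-0.001, -0.0, -1.0]]
contact_force: [-0.7, 0.5, -0.5]
grip_width: 84.5
```

Call:
{"fn": "play_rows", "kwargs": {"rows": [{"translation": [0, 0, 0], "angular": [0, 0, 0]}, {"translation": [0, 0, 0], "angular": [0, 0, 0]}, {"translation": [0, 0, 0], "angular": [0, 0, 0]}, {"translation": [0, 0, 0], "angular": [0, 0, 0]}, {"translation": [0, 0, 0], "angular": [0, 0, 0]}], "jaw": 30, "force": 40}}

```text
time: 4.32
position: [615.7, 166.6, 182.8]
tcp_rot: [[0.958, 0.285, 0.001], [0.285, -0.958, 0.001], [0.001, -0.0, -1.0]]
contact_force: [-1.4, -0.9, 7.8]
grip_width: 49.4
```

Call:
{"fn": "play_rows", "kwargs": {"rows": [{"translation": [0, 0, 0], "angular": [0, 0, 0]}, {"translation": [0, 0, 0], "angular": [0, 0, 0]}, {"translation": [0, 0, 0], "angular": [0, 0, 0]}, {"translation": [0, 0, 0], "angular": [0, 0, 0]}, {"translation": [0, 0, 0], "angular": [0, 0, 0]}]}}

```text
time: 4.95
position: [615.7, 166.6, 182.8]
tcp_rot: [[0.958, 0.285, 0.001], [0.285, -0.958, 0.001], [0.001, -0.0, -1.0]]
contact_force: [-1.5, -0.9, 7.5]
grip_width: 49.0
```

Call:
{"fn": "play_rows", "kwargs": {"rows": [{"translation": [0, 0, 12], "angular": [0, 0, 0]}, {"translation": [0, 0, 24], "angular": [0, 0, 0]}, {"translation": [0, 10, 24], "angular": [0, 0, -1.5]}, {"translation": [1, 25, 0], "angular": [0, 0, -2]}, {"translation": [1, 30, 0], "angular": [0, 0, -2]}]}}

```text
time: 5.58
position: [617.6, 231.9, 243.3]
tcp_rot: [[0.982, 0.19, 0.001], [0.19, -0.982, 0.001], [0.001, -0.0, -1.0]]
contact_force: [-0.1, 1.1, -0.7]
grip_width: 49.0
```

Call:
{"fn": "play_rows", "kwargs": {"rows": [{"translation": [1, 30, 0], "angular": [0, 0, -2]}, {"translation": [1, 30, 0], "angular": [0, 0, -2]}, {"translation": [1, 20, 0], "angular": [0, 0, -2]}, {"translation": [0, 8, 0], "angular": [0, 0, -1]}, {"translation": [0, 0, 0], "angular": [0, 0, 0]}]}}

```text
time: 6.2
position: [620.3, 319.6, 242.0]
tcp_rot: [[0.997, 0.072, 0.0], [0.072, -0.997, -0.0], [0.0, 0.0, -1.0]]
contact_force: [-0.2, 0.4, -0.4]
grip_width: 49.3
```

```bash
python3 - <<'E'
from h import *
s=st(); p=s["position"]
im,W=shot("scene","s2")
cv2.imwrite("pics/s2c.png",cv2.resize(im[130:330,280:500,::-1],None,fx=3,fy=3,interpolation=cv2.INTER_CUBIC))
E
```

```text
t 6.2 pos [620.3 319.6 242. ] yaw 4.12 tilt 0.01 F [-0.2  0.4 -0.4] w 49.3 q [-50.  38.  24.  97. -20.  49. -13.]
```

View pics/s2c.png

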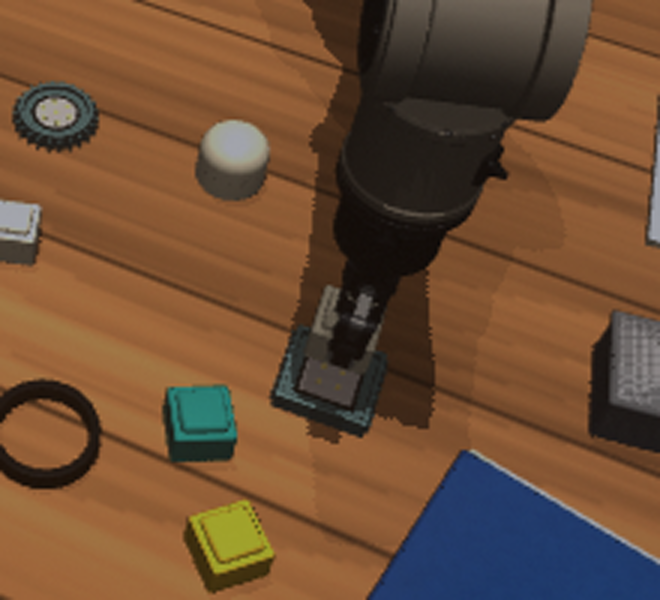

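The crop shows the square cover held level above the square lamp at about (335,370). I lower and release it.

Call:
{"fn": "play_rows", "kwargs": {"rows": [{"translation": [0, 0, -16], "angular": [0, 0, 0]}, {"translation": [0, 0, -16], "angular": [0, 0, 0]}, {"translation": [0, 0, -9], "angular": [0, 0, 0]}, {"translation": [0, 0, -5], "angular": [0, 0, 0]}, {"translation": [0, 0, -1], "angular": [0, 0, 0]}]}}

```text
time: 6.88
position: [620.4, 319.3, 194.7]
tcp_rot: [[0.997, 0.071, -0.0], [0.071, -0.997, -0.0], [-0.001, 0.0, -1.0]]
contact_force: [-5.3, -2.5, 12.4]
grip_width: 49.2
```

Call:
{"fn": "play_rows", "kwargs": {"rows": [{"translation": [0, 0, 0], "angular": [0, 0, 0]}, {"translation": [0, 0, 0], "angular": [0, 0, 0]}, {"translation": [0, 0, 0], "angular": [0, 0, 0]}, {"translation": [0, 0, 0], "angular": [0, 0, 0]}, {"translation": [0, 0, 0], "angular": [0, 0, 0]}], "jaw": 85}}

```text
time: 7.5
position: [620.4, 319.6, 194.7]
tcp_rot: [[0.997, 0.071, -0.0], [0.071, -0.997, 0.0], [0.0, -0.0, -1.0]]
contact_force: [0.0, -0.4, -0.1]
grip_width: 85.0
```

Call:
{"fn": "play_rows", "kwargs": {"rows": [{"translation": [0, 0, 20], "angular": [0, 0, 0]}, {"translation": [0, 0, 40], "angular": [0, 0, 0]}, {"translation": [-15, -10, 25], "angular": [0, 0, 2]}, {"translation": [-24, -24, 0], "angular": [0, 0, 2]}, {"translation": [-30, -26, 0], "angular": [0, 0, 2]}]}}

```text
time: 8.12
position: [551.0, 258.9, 281.4]
tcp_rot: [[0.984, 0.176, 0.002], [0.176, -0.984, 0.001], [0.002, -0.001, -1.0]]
contact_force: [0.8, 0.1, 0.4]
grip_width: 85.1
```

Call:
{"fn": "play_rows", "kwargs": {"rows": [{"translation": [-30, -26, 0], "angular": [0, 0, 2]}, {"translation": [-30, -26, 0], "angular": [0, 0, 3]}, {"translation": [-30, -26, 0], "angular": [0, 0, 3]}, {"translation": [-20, -16, 0], "angular": [0, 0, 2]}, {"translation": [0, 0, 0], "angular": [0, 0, 0]}]}}

```text
time: 8.75
position: [440.6, 164.5, 280.9]
tcp_rot: [[0.94, 0.342, 0.0], [0.342, -0.94, 0.001], [0.001, -0.001, -1.0]]
contact_force: [0.7, 0.4, 0.1]
grip_width: 84.8
```

```bash
python3 - <<'E'
from fit import *
st()
for cam in("top","scene"):
    im,W=shot(cam,cam+"3")
    w=W[(np.hypot(W[...,0]-620,W[...,1]-320)<22)]; print(cam,"square cover top z",np.nanpercentile(w[:,2],[5,50,95]))
    O["lamp_square"]=(619,320,35,70)
    print(fit(W,"lamp_square"),fit(W,"cover_large"))
E
```

```text
t 8.75 pos [440.6 164.5 280.9] yaw 20.03 tilt 0.08 F [0.7 0.4 0.1] w 84.8 q [-50.  16.  25. 125. -10.  41.   2.]
top square cover top z [46.72285461 52.48852757 55.86490819]
(array([617.09619141, 314.83078003]), array([49.6267662 , 49.89392853]), 91.85936665534973, np.int64(423)) (array([447.12359619, 152.43890381]), array([62.36919022, 30.3886795 ]), 32.8028564453125, np.int64(238))
scene square cover top z [47.72450879 53.61592821 56.48115082]
(array([621.45251465, 317.61819458]), array([52.40169144, 49.89888   ]), 3.9065659046173096, np.int64(411)) (array([445.72372437, 168.95219421]), array([54.72406006, 62.19233322]), 108.0052661895752, np.int64(364))
```

Call:
{"fn": "play_rows", "kwargs": {"rows": [{"translation": [0, 2, -26], "angular": [0, 0, 0]}, {"translation": [0, 0, -26], "angular": [0, 0, 0]}, {"translation": [0, 0, -25], "angular": [0, 0, 0]}, {"translation": [0, 0, -16], "angular": [0, 0, 0]}, {"translation": [0, 0, -8], "angular": [0, 0, 0]}]}}

```text
time: 9.48
position: [441.7, 167.8, 178.1]
tcp_rot: [[0.939, 0.343, -0.0], [0.343, -0.939, -0.0], [-0.0, 0.0, -1.0]]
contact_force: [0.3, 0.6, -0.4]
grip_width: 84.8
```

Call:
{"fn": "play_rows", "kwargs": {"rows": [{"translation": [0, 0, 0], "angular": [0, 0, 0]}, {"translation": [0, 0, 0], "angular": [0, 0, 0]}, {"translation": [0, 0, 0], "angular": [0, 0, 0]}, {"translation": [0, 0, 0], "angular": [0, 0, 0]}, {"translation": [0, 0, 0], "angular": [0, 0, 0]}], "jaw": 40}}

```text
time: 10.1
position: [441.6, 167.7, 179.4]
tcp_rot: [[0.939, 0.343, 0.001], [0.343, -0.939, 0.001], [0.001, -0.0, -1.0]]
contact_force: [-0.9, -1.0, 8.3]
grip_width: 62.6
```

Call:
{"fn": "play_rows", "kwargs": {"rows": [{"translation": [0, 0, 0], "angular": [0, 0, 0]}, {"translation": [0, 0, 10], "angular": [0, 0, 0]}, {"translation": [0, 0, 30], "angular": [0, 0, 0]}, {"translation": [0, 0, 40], "angular": [0, 0, 0]}, {"translation": [0, 0, 0], "angular": [0, 0, 0]}]}}

```text
time: 10.72
position: [442.0, 167.9, 261.5]
tcp_rot: [[0.939, 0.343, 0.004], [0.343, -0.939, 0.003], [0.005, -0.002, -1.0]]
contact_force: [0.1, 0.2, -1.6]
grip_width: 62.6
```

```bash
python3 - <<'E'
from h import *
st()
im,W=shot("scene","s4")
cv2.imwrite("pics/s4c.png",cv2.resize(im[70:270,250:470,::-1],None,fx=3,fy=3,interpolation=cv2.INTER_CUBIC))
E
```

```text
t 10.72 pos [442.  167.9 261.5] yaw 20.09 tilt 0.28 F [ 0.1  0.2 -1.6] w 62.6 q [-50.  18.  25. 126. -12.  38.   4.]
```

View pics/s4c.png

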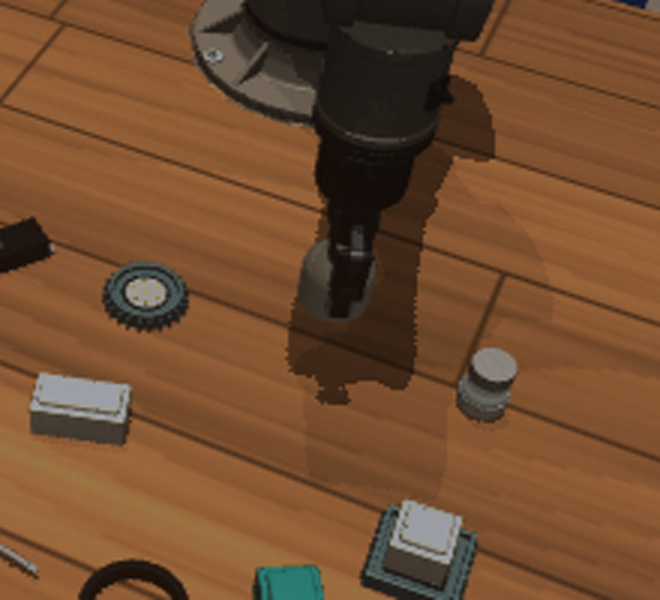

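Call:
{"fn": "play_rows", "kwargs": {"rows": [{"translation": [7, -12, 0], "angular": [0, 0, -2]}, {"translation": [14, -26, 0], "angular": [0, 0, -3]}, {"translation": [16, -34, 0], "angular": [0, 0, -3]}, {"translation": [16, -34, 0], "angular": [0, 0, -3]}, {"translation": [16, -34, 0], "angular": [0, 0, -3]}]}}

```text
time: 11.4
position: [510.6, 25.4, 257.7]
tcp_rot: [[0.995, 0.102, -0.002], [0.102, -0.995, -0.001], [-0.002, 0.001, -1.0]]
contact_force: [-0.7, -0.1, -1.4]
grip_width: 62.7
```

Call:
{"fn": "play_rows", "kwargs": {"rows": [{"translation": [16, -34, 0], "angular": [0, 0, -3]}, {"translation": [16, -34, 0], "angular": [0, 0, -3]}, {"translation": [16, -34, 0], "angular": [0, 0, -3]}, {"translation": [16, -34, 0], "angular": [0, 0, -3]}, {"translation": [14, -25, 0], "angular": [0, 0, -3]}]}}

```text
time: 12.02
position: [588.2, -136.3, 257.4]
tcp_rot: [[0.987, -0.16, -0.002], [-0.16, -0.987, -0.001], [-0.002, 0.001, -1.0]]
contact_force: [-0.8, 1.4, -1.6]
grip_width: 63.0
```

Call:
{"fn": "play_rows", "kwargs": {"rows": [{"translation": [12, -16, 0], "angular": [0, 0, -1]}, {"translation": [0, 0, -20], "angular": [0, 0, 0]}, {"translation": [0, 0, -20], "angular": [0, 0, 0]}, {"translation": [0, 0, -10], "angular": [0, 0, 0]}, {"translation": [0, 0, 0], "angular": [0, 0, 0]}]}}

```text
time: 12.65
position: [599.9, -148.9, 207.6]
tcp_rot: [[0.985, -0.172, -0.002], [-0.172, -0.985, 0.0], [-0.002, -0.0, -1.0]]
contact_force: [0.1, 0.6, -1.1]
grip_width: 62.3
```

Call:
{"fn": "play_rows", "kwargs": {"rows": [{"translation": [0.5, -0.5, -6], "angular": [0, 0, 0]}, {"translation": [0, 0, -5], "angular": [0, 0, 0]}, {"translation": [0, 0, -3], "angular": [0, 0, 0]}, {"translation": [0, 0, -2], "angular": [0, 0, 0]}, {"translation": [0, 0, 0], "angular": [0, 0, 0]}]}}

```text
time: 13.28
position: [600.9, -149.9, 192.7]
tcp_rot: [[0.985, -0.172, -0.0], [-0.172, -0.985, 0.0], [-0.0, -0.0, -1.0]]
contact_force: [0.2, -0.9, -1.5]
grip_width: 62.8
```

Call:
{"fn": "play_rows", "kwargs": {"rows": [{"translation": [0, 0, 0], "angular": [0, 0, 0]}, {"translation": [0, 0, 0], "angular": [0, 0, 0]}, {"translation": [0, 0, 0], "angular": [0, 0, 0]}, {"translation": [0, 0, 0], "angular": [0, 0, 0]}, {"translation": [0, 0, 0], "angular": [0, 0, 0]}], "jaw": 85}}

```text
time: 13.9
position: [600.9, -149.9, 192.7]
tcp_rot: [[0.985, -0.172, -0.0], [-0.172, -0.985, 0.0], [-0.0, -0.0, -1.0]]
contact_force: [-0.9, -0.3, -0.3]
grip_width: 85.1
```

Call:
{"fn": "play_rows", "kwargs": {"rows": [{"translation": [0, 0, 20], "angular": [0, 0, 0]}, {"translation": [0, 0, 40], "angular": [0, 0, 0]}, {"translation": [1, 14, 30], "angular": [0, 0, 4]}, {"translation": [2, 30, 0], "angular": [0, 0, 5]}, {"translation": [2, 32, 0], "angular": [0, 0, 5]}]}}

```text
time: 14.52
position: [605.8, -72.0, 283.1]
tcp_rot: [[0.997, 0.076, 0.0], [0.076, -0.997, 0.0], [0.0, -0.0, -1.0]]
contact_force: [0.3, -0.2, -0.7]
grip_width: 84.7
```

Call:
{"fn": "play_rows", "kwargs": {"rows": [{"translation": [2, 32, 0], "angular": [0, 0, 5]}, {"translation": [2, 28, 0], "angular": [0, 0, 5]}, {"translation": [2, 14, 0], "angular": [0, 0, 2.6]}, {"translation": [0, 3, 0], "angular": [0, 0, 0]}, {"translation": [0, 0, 0], "angular": [0, 0, 0]}]}}

```text
time: 15.15
position: [611.8, 2.3, 282.7]
tcp_rot: [[0.958, 0.285, -0.0], [0.285, -0.958, -0.001], [-0.0, 0.0, -1.0]]
contact_force: [0.3, -0.3, -0.9]
grip_width: 84.9
```

```bash
python3 - <<'E'
from fit import *
st()
O["lamp_large"]=(600,-150,35,75)
for cam in("top","scene"):
    im,W=shot(cam,cam+"5")
    w=W[(np.hypot(W[...,0]-600,W[...,1]+150)<30)]; print(cam,"z",np.nanpercentile(w[:,2],[5,50,95]),fit(W,"lamp_large"),fit(W,"cover_oblong"))
E
```

```text
t 15.15 pos [611.8   2.3 282.7] yaw 16.58 tilt 0.03 F [ 0.3 -0.3 -0.9] w 84.9 q [-26.  28.  26. 108. -16.  48.  25.]Traceback (most recent call last):
  File "<stdin>", line 6, in <module>
  File "fit.py", line 11, in fit
    m=lab==1+np.argmax(st[1:,4]); p=W[m][:,:2]
             ~~~~~~~~~^^^^^^^^^^
    return _wrapfunc(a, 'argmax', axis=axis, out=out, **kwds)
    return bound(*args, **kwds)
ValueError: attempt to get argmax of an empty sequence
```

Call:
{"fn": "play_rows", "kwargs": {"rows": [{"translation": [0, 1, -26], "angular": [0, 0, 0]}, {"translation": [0, 0, -26], "angular": [0, 0, 0]}, {"translation": [0, 0, -25], "angular": [0, 0, 0]}, {"translation": [0, 0, -16], "angular": [0, 0, 0]}, {"translation": [0, 0, -8], "angular": [0, 0, 0]}]}}

```text
time: 15.82
position: [611.8, 3.5, 181.0]
tcp_rot: [[0.958, 0.286, -0.001], [0.286, -0.958, -0.0], [-0.001, 0.0, -1.0]]
contact_force: [0.1, 0.1, 0.3]
grip_width: 85.2
```

Call:
{"fn": "play_rows", "kwargs": {"rows": [{"translation": [0, 0, 0], "angular": [0, 0, 0]}, {"translation": [0, 0, 0], "angular": [0, 0, 0]}, {"translation": [0, 0, 0], "angular": [0, 0, 0]}, {"translation": [0, 0, 0], "angular": [0, 0, 0]}, {"translation": [0, 0, 0], "angular": [0, 0, 0]}], "jaw": 25}}

```text
time: 16.45
position: [612.2, 4.1, 182.6]
tcp_rot: [[0.958, 0.287, 0.001], [0.287, -0.958, 0.0], [0.001, 0.0, -1.0]]
contact_force: [-0.3, 0.1, 6.5]
grip_width: 43.7
```

Call:
{"fn": "play_rows", "kwargs": {"rows": [{"translation": [0, 0, 0], "angular": [0, 0, 0]}, {"translation": [0, 0, 10], "angular": [0, 0, 0]}, {"translation": [0, 0, 30], "angular": [0, 0, 0]}, {"translation": [0, 0, 60], "angular": [0, 0, 0]}, {"translation": [0, 0, 0], "angular": [0, 0, 0]}]}}

```text
time: 17.08
position: [613.1, 3.8, 286.6]
tcp_rot: [[0.958, 0.287, 0.007], [0.287, -0.958, 0.001], [0.007, 0.001, -1.0]]
contact_force: [-0.1, -0.1, -1.2]
grip_width: 43.3
```

```bash
python3 - <<'E'
from fit import *
st()
O["lamp_large"]=(600,-150,35,75)
im,W=shot("scene","s6"); print(fit(W,"lamp_large"))
cv2.imwrite("pics/s6c.png",cv2.resize(im[70:270,150:370,::-1],None,fx=3,fy=3,interpolation=cv2.INTER_CUBIC))
E
```

```text
t 17.07 pos [613.1   3.8 286.6] yaw 16.66 tilt 0.4 F [-0.1 -0.1 -1.2] w 43.3 q [-27.  28.  27. 107. -17.  48.  25.]
(array([ 605.93548584, -145.57180786]), array([55.29364395, 60.831604  ]), 121.48533058166504, np.int64(409))
```

View pics/s6c.png

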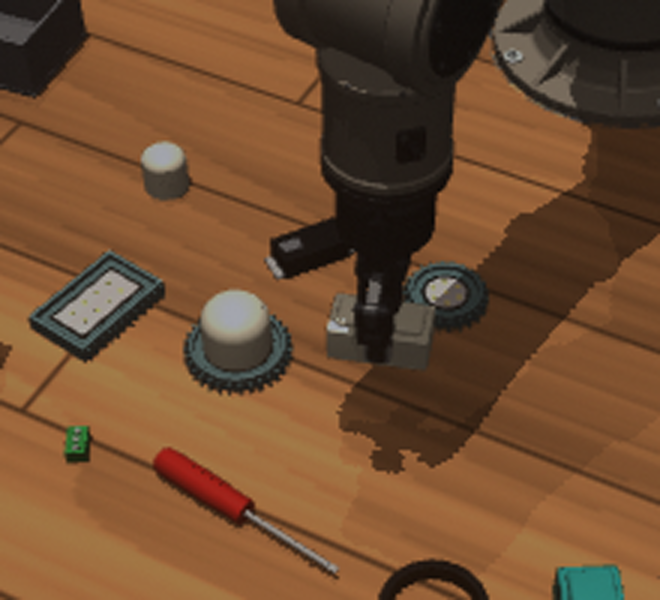

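Call:
{"fn": "play_rows", "kwargs": {"rows": [{"translation": [0, -12, 0], "angular": [0, 0, 4]}, {"translation": [0, -26, 0], "angular": [0, 0, 5]}, {"translation": [0, -30, 0], "angular": [0, 0, 6]}, {"translation": [0, -30, 0], "angular": [0, 0, 6]}, {"translation": [0, -30, 0], "angular": [0, 0, 6]}]}}

```text
time: 17.75
position: [611.4, -124.7, 280.9]
tcp_rot: [[0.721, 0.693, -0.002], [0.693, -0.721, 0.0], [-0.001, -0.001, -1.0]]
contact_force: [-0.3, 0.1, -2.5]
grip_width: 43.1
```

Call:
{"fn": "play_rows", "kwargs": {"rows": [{"translation": [0, -30, 0], "angular": [0, 0, 6]}, {"translation": [0, -30, 0], "angular": [0, 0, 6]}, {"translation": [0, -30, 0], "angular": [0, 0, 6]}, {"translation": [0, -30, 0], "angular": [0, 0, 6]}, {"translation": [0, -26, 0], "angular": [0, 0, 6]}]}}

```text
time: 18.38
position: [611.3, -270.9, 280.7]
tcp_rot: [[0.278, 0.961, -0.002], [0.961, -0.278, 0.0], [-0.0, -0.002, -1.0]]
contact_force: [-0.5, -0.2, -0.8]
grip_width: 43.2
```

Call:
{"fn": "play_rows", "kwargs": {"rows": [{"translation": [0, -16, 0], "angular": [0, 0, 4]}, {"translation": [0, -9, -20], "angular": [0, 0, 2.4]}, {"translation": [0, 0, -25], "angular": [0, 0, 0]}, {"translation": [0, 0, -20], "angular": [0, 0, 0]}, {"translation": [0, 0, 0], "angular": [0, 0, 0]}]}}

```text
time: 19.0
position: [611.2, -294.3, 214.7]
tcp_rot: [[0.172, 0.985, -0.003], [0.985, -0.172, 0.001], [0.001, -0.004, -1.0]]
contact_force: [0.4, 0.5, -0.6]
grip_width: 43.4
```

```bash
python3 - <<'E'
from h import *
st()
im,W=shot("scene","s7"); 
cv2.imwrite("pics/s7c.png",cv2.resize(im[70:270,90:310,::-1],None,fx=3,fy=3,interpolation=cv2.INTER_CUBIC))
E
```

```text
t 19.0 pos [ 611.2 -294.3  214.7] yaw 80.1 tilt 0.21 F [ 0.4  0.5 -0.6] w 43.4 q [ 12.  37.  11.  99.  -9.  45. 108.]
```

View pics/s7c.png

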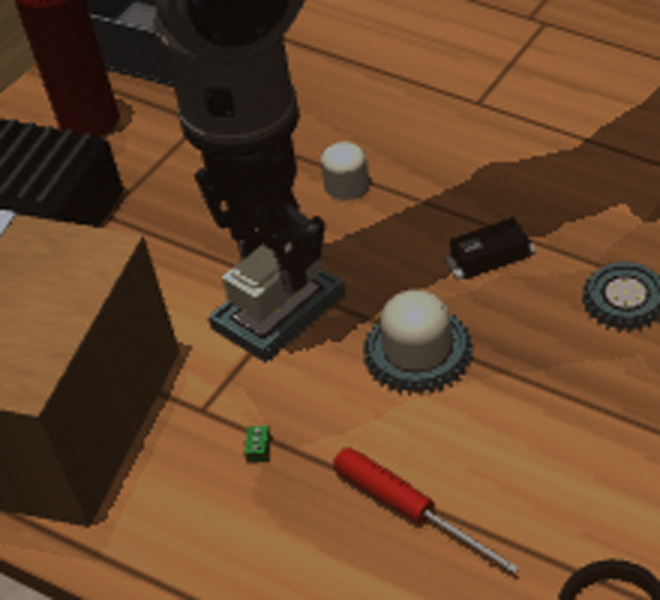

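The oblong cover is above its lamp at about (265,290), aligned with it. I lower it.

Call:
{"fn": "play_rows", "kwargs": {"rows": [{"translation": [2, 0, -7], "angular": [0, 0, 0]}, {"translation": [0, 0, -5], "angular": [0, 0, 0]}, {"translation": [0, 0, -4], "angular": [0, 0, 0]}, {"translation": [0, 0, -3], "angular": [0, 0, 0]}, {"translation": [0, 0, -0.5], "angular": [0, 0, 0]}]}}

```text
time: 19.68
position: [613.8, -294.9, 197.0]
tcp_rot: [[0.172, 0.985, -0.0], [0.985, -0.172, 0.0], [-0.0, -0.0, -1.0]]
contact_force: [-0.6, -0.4, -0.4]
grip_width: 43.1
```

Call:
{"fn": "play_rows", "kwargs": {"rows": [{"translation": [0, 0, 0], "angular": [0, 0, 0]}, {"translation": [0, 0, 0], "angular": [0, 0, 0]}, {"translation": [0, 0, 0], "angular": [0, 0, 0]}, {"translation": [0, 0, 0], "angular": [0, 0, 0]}, {"translation": [0, 0, 0], "angular": [0, 0, 0]}], "jaw": 85}}

```text
time: 20.3
position: [613.9, -294.9, 197.2]
tcp_rot: [[0.172, 0.985, 0.0], [0.985, -0.172, -0.0], [-0.0, 0.0, -1.0]]
contact_force: [-0.5, -0.5, 0.3]
grip_width: 85.0
```

Call:
{"fn": "play_rows", "kwargs": {"rows": [{"translation": [0, 0, 20], "angular": [0, 0, 0]}, {"translation": [0, 0, 40], "angular": [0, 0, 0]}, {"translation": [-14, -3, 30], "angular": [0, 0, -6]}, {"translation": [-30, -6, 0], "angular": [0, 0, -8]}, {"translation": [-32, -6, 0], "angular": [0, 0, -8]}]}}

```text
time: 20.92
position: [537.2, -310.1, 289.1]
tcp_rot: [[0.532, 0.847, 0.002], [0.847, -0.532, -0.0], [0.001, 0.002, -1.0]]
contact_force: [-0.4, -0.9, 0.8]
grip_width: 85.0
```

Call:
{"fn": "play_rows", "kwargs": {"rows": [{"translation": [-32, -6, 0], "angular": [0, 0, -8]}, {"translation": [-32, -6, 0], "angular": [0, 0, -8]}, {"translation": [-24, -4, 0], "angular": [0, 0, -8]}, {"translation": [-15, -2, 0], "angular": [0, 0, -8]}, {"translation": [0, 0, 0], "angular": [0, 0, -6]}]}}

```text
time: 21.55
position: [433.8, -328.4, 288.6]
tcp_rot: [[0.941, 0.338, 0.001], [0.338, -0.941, 0.0], [0.001, 0.0, -1.0]]
contact_force: [0.6, -0.0, 0.8]
grip_width: 85.4
```

```bash
python3 - <<'E'
from fit import *
st()
O["lamp_oblong"]=(613,-297,35,75);O["lamp_large"]=(600,-150,40,75)
for cam in ("top","scene"):
  im,W=shot(cam,cam+"8"); 
  for n in("lamp_large","lamp_oblong","cover_small"):
    try: print(cam,n,fit(W,n))
    except Exception as e: print(n,"no")
E
```

```text
t 21.55 pos [ 433.8 -328.4  288.6] yaw 19.77 tilt 0.08 F [ 0.6 -0.   0.8] w 85.4 q [  7.  22.  29. 116. -15.  45.  65.]
top lamp_large (array([ 597.65093994, -149.54594421]), array([62.23258591, 60.27112961]), 44.37397384643555, np.int64(528))
top lamp_oblong (array([ 613.37969971, -294.16430664]), array([45.25534439, 84.34352112]), 169.44708251953125, np.int64(640))
top cover_small (array([ 432.41433716, -330.34997559]), array([42.99961853, 43.07749176]), 137.49847030639648, np.int64(281))
scene lamp_large (array([ 605.48071289, -145.36486816]), array([54.37532043, 61.03617096]), 126.53076934814453, np.int64(378))
scene lamp_oblong (array([ 616.76641846, -292.70068359]), array([47.53529358, 84.16007233]), 171.46537017822266, np.int64(440))
scene cover_small (array([ 436.05667114, -328.08340454]), array([42.46494293, 42.98166656]), 126.88845443725586, np.int64(148))
```

Both placings are good. I grasp the small cover next.

Call:
{"fn": "play_rows", "kwargs": {"rows": [{"translation": [0.5, 0, -26], "angular": [0, 0, 0]}, {"translation": [0, 0, -28], "angular": [0, 0, 0]}, {"translation": [0, 0, -28], "angular": [0, 0, 0]}, {"translation": [0, 0, -17], "angular": [0, 0, 0]}, {"translation": [0, 0, -8], "angular": [0, 0, 0]}]}}

```text
time: 22.28
position: [435.5, -328.0, 179.9]
tcp_rot: [[0.939, 0.344, -0.0], [0.344, -0.939, 0.0], [-0.0, -0.0, -1.0]]
contact_force: [0.8, 0.2, 0.1]
grip_width: 85.0
```

Call:
{"fn": "play_rows", "kwargs": {"rows": [{"translation": [0, 0, 0], "angular": [0, 0, 0]}, {"translation": [0, 0, 0], "angular": [0, 0, 0]}, {"translation": [0, 0, 0], "angular": [0, 0, 0]}, {"translation": [0, 0, 0], "angular": [0, 0, 0]}, {"translation": [0, 0, 0], "angular": [0, 0, 0]}], "jaw": 25}}

```text
time: 22.9
position: [435.6, -328.1, 181.2]
tcp_rot: [[0.939, 0.343, 0.001], [0.343, -0.939, -0.001], [0.001, 0.001, -1.0]]
contact_force: [-1.2, 0.4, 7.5]
grip_width: 44.5
```

Call:
{"fn": "play_rows", "kwargs": {"rows": [{"translation": [0, 0, 0], "angular": [0, 0, 0]}, {"translation": [0, 0, 10], "angular": [0, 0, 0]}, {"translation": [0, 0, 30], "angular": [0, 0, 0]}, {"translation": [0, 0, 50], "angular": [0, 0, 0]}, {"translation": [0, 0, 0], "angular": [0, 0, 0]}]}}

```text
time: 23.52
position: [436.1, -328.6, 274.2]
tcp_rot: [[0.939, 0.343, 0.006], [0.343, -0.939, -0.002], [0.004, 0.004, -1.0]]
contact_force: [1.2, 0.8, -2.0]
grip_width: 44.6
```

Call:
{"fn": "play_rows", "kwargs": {"rows": [{"translation": [2, 12, 0], "angular": [0, 0, 0]}, {"translation": [2, 26, 0], "angular": [0, 0, -1]}, {"translation": [2, 32, 0], "angular": [0, 0, -1]}, {"translation": [2, 32, 0], "angular": [0, 0, -1]}, {"translation": [2, 32, 0], "angular": [0, 0, -1]}]}}

```text
time: 24.15
position: [444.9, -191.9, 269.3]
tcp_rot: [[0.961, 0.277, -0.002], [0.277, -0.961, 0.001], [-0.002, -0.001, -1.0]]
contact_force: [0.4, 0.1, -0.8]
grip_width: 44.6
```

Call:
{"fn": "play_rows", "kwargs": {"rows": [{"translation": [2, 32, 0], "angular": [0, 0, -1]}, {"translation": [2, 32, 0], "angular": [0, 0, -1]}, {"translation": [2, 32, 0], "angular": [0, 0, -1]}, {"translation": [0, 32, 0], "angular": [0, 0, -1]}, {"translation": [0, 28, 0], "angular": [0, 0, 0]}]}}

```text
time: 24.78
position: [450.6, -36.0, 269.4]
tcp_rot: [[0.978, 0.21, -0.002], [0.21, -0.978, -0.0], [-0.002, -0.0, -1.0]]
contact_force: [1.3, -0.2, -0.6]
grip_width: 44.5
```

Call:
{"fn": "play_rows", "kwargs": {"rows": [{"translation": [0, 20, 0], "angular": [0, 0, 0]}, {"translation": [0, 12, -20], "angular": [0, 0, 0]}, {"translation": [0, 0, -22], "angular": [0, 0, 0]}, {"translation": [0, 0, -15], "angular": [0, 0, 0]}, {"translation": [0, 0, 0], "angular": [0, 0, 0]}]}}

```text
time: 25.4
position: [450.7, -5.9, 212.2]
tcp_rot: [[0.978, 0.209, -0.003], [0.209, -0.978, -0.001], [-0.003, 0.0, -1.0]]
contact_force: [-0.4, -0.7, -0.3]
grip_width: 44.4
```

```bash
python3 - <<'E'
from h import *
st()
im,W=shot("scene","s9"); 
cv2.imwrite("pics/s9c.png",cv2.resize(im[70:270,200:420,::-1],None,fx=3,fy=3,interpolation=cv2.INTER_CUBIC))
E
```

```text
t 25.4 pos [450.7  -5.9 212.2] yaw 12.07 tilt 0.16 F [-0.4 -0.7 -0.3] w 44.4 q [-28.  22.  24. 130. -18.  31.  22.]
```

View pics/s9c.png

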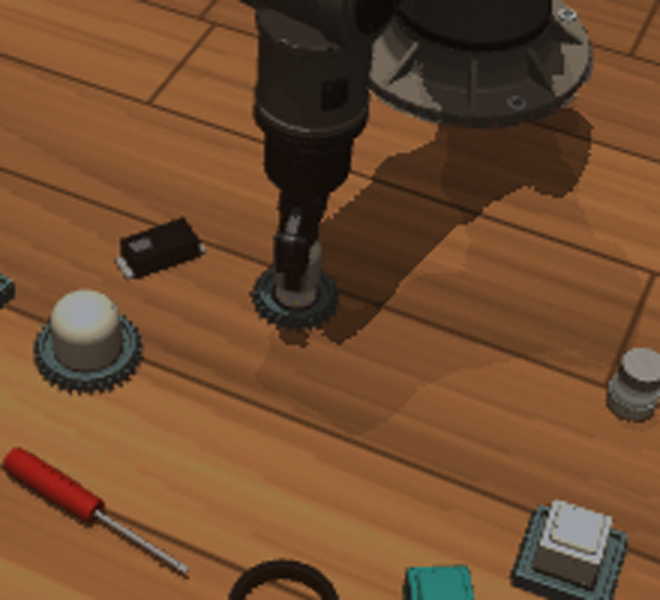

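The small cover is over the small lamp at about (295,290). I lower, release and retreat.

Call:
{"fn": "play_rows", "kwargs": {"rows": [{"translation": [0.5, 0, -7], "angular": [0, 0, 0]}, {"translation": [0, 0, -5], "angular": [0, 0, 0]}, {"translation": [0, 0, -3], "angular": [0, 0, 0]}, {"translation": [0, 0, -2.5], "angular": [0, 0, 0]}, {"translation": [0, 0, -0.5], "angular": [0, 0, 0]}]}}

```text
time: 26.08
position: [451.8, -5.9, 195.1]
tcp_rot: [[0.978, 0.209, -0.0], [0.209, -0.978, -0.0], [-0.0, -0.0, -1.0]]
contact_force: [0.1, -0.2, -1.0]
grip_width: 44.6
```

Call:
{"fn": "play_rows", "kwargs": {"rows": [{"translation": [0, 0, 0], "angular": [0, 0, 0]}, {"translation": [0, 0, 0], "angular": [0, 0, 0]}, {"translation": [0, 0, 0], "angular": [0, 0, 0]}, {"translation": [0, 0, 0], "angular": [0, 0, 0]}, {"translation": [0, 0, 0], "angular": [0, 0, 0]}], "jaw": 85}}

```text
time: 26.7
position: [451.8, -5.9, 195.2]
tcp_rot: [[0.978, 0.209, -0.0], [0.209, -0.978, -0.0], [-0.0, 0.0, -1.0]]
contact_force: [0.6, -0.2, 0.9]
grip_width: 85.1
```

Call:
{"fn": "play_rows", "kwargs": {"rows": [{"translation": [0, 0, 20], "angular": [0, 0, 0]}, {"translation": [0, 0, 40], "angular": [0, 0, 0]}, {"translation": [0, 0, 50], "angular": [0, 0, 0]}, {"translation": [10, 40, 10], "angular": [0, 0, 2]}, {"translation": [10, 40, 0], "angular": [0, 0, 2]}]}}

```text
time: 27.32
position: [472.3, 75.1, 316.7]
tcp_rot: [[0.961, 0.277, 0.003], [0.277, -0.961, 0.002], [0.003, -0.001, -1.0]]
contact_force: [0.1, 0.9, 0.2]
grip_width: 84.8
```

Call:
{"fn": "play_rows", "kwargs": {"rows": [{"translation": [10, 40, 0], "angular": [0, 0, 2]}, {"translation": [10, 40, 0], "angular": [0, 0, 2]}, {"translation": [5, 30, 0], "angular": [0, 0, 2]}, {"translation": [0, 0, 0], "angular": [0, 0, 0]}, {"translation": [0, 0, 0], "angular": [0, 0, 0]}]}}

```text
time: 27.95
position: [496.7, 183.3, 315.0]
tcp_rot: [[0.927, 0.375, -0.0], [0.375, -0.927, -0.001], [-0.001, 0.0, -1.0]]
contact_force: [0.0, -0.3, -0.3]
grip_width: 85.2
```

```bash
python3 - <<'E'
from fit import *
st(); L=dict(O)
for cam in ("top","scene"):
  im,W=shot(cam,cam+"10"); W0=np.load(cam+"0.npy")
  for n in("lamp_small","lamp_large","lamp_square","lamp_oblong"):
    l=fit(W0,n); O[n]=L[n][:2]+(38,80)
    try:
      c=fit(W,n); x=W[...,2][np.hypot(W[...,0]-c[0][0],W[...,1]-c[0][1])<8]
      print(cam,n,"d",(c[0]-l[0]).round(1),"ang",c[2].round(1),l[2].round(1),"top z",np.nanmedian(x).round(1))
    except ValueError: print(cam,n,"hidden")
    O[n]=L[n]
cv2.imwrite("pics/s10.png",cv2.resize(im[...,::-1],(800,600),interpolation=cv2.INTER_CUBIC))
E
```

```text
t 27.95 pos [496.7 183.3 315. ] yaw 22.04 tilt 0.05 F [ 0.  -0.3 -0.3] w 85.2 q [-47.  18.  24. 117. -10.  47.   4.]Traceback (most recent call last):
  File "<stdin>", line 9, in <module>
AttributeError: 'float' object has no attribute 'round'
```

```bash
python3 - <<'E'
from fit import *
L=dict(O)
for cam in ("top","scene"):
  im,W=shot(cam,cam+"10"); W0=np.load(cam+"0.npy")
  for n in("lamp_small","lamp_large","lamp_square","lamp_oblong"):
    O[n]=L[n]; l=fit(W0,n); O[n]=L[n][:2]+(38,80)
    try:
      c=fit(W,n); x=W[...,2][np.hypot(W[...,0]-c[0][0],W[...,1]-c[0][1])<8]
      print(cam,n,"d",(c[0]-l[0]).round(1),"size",c[1].round(),"ang",round(c[2],1),round(l[2],1),"top z",np.nanmedian(x).round(1))
    except ValueError: print(cam,n,"hidden")
    O[n]=L[n]
cv2.imwrite("pics/s10.png",cv2.resize(im[...,::-1],(800,600),interpolation=cv2.INTER_CUBIC))
E
```

```text
top lamp_small d [ 0.5 -2.9] size [43. 44.] ang 91.4 1.2 top z 58.5
top lamp_large d [-1.8  0.4] size [62. 61.] ang 46.9 146.9 top z 66.7
top lamp_square d [-2.3 -4.1] size [50. 49.] ang 3.2 93.5 top z 52.9
top lamp_oblong d [1.6 1.9] size [46. 84.] ang 169.0 170.2 top z 52.7
scene lamp_small d [ 1. -0.] size [43. 43.] ang 26.2 115.3 top z 60.2
scene lamp_large d [3.7 3.2] size [54. 60.] ang 119.4 28.2 top z 66.7
scene lamp_square d [-1.9 -2.9] size [52. 50.] ang 4.3 94.0 top z 54.3
scene lamp_oblong d [1.3 0. ] size [48. 85.] ang 168.7 170.0 top z 54.7
```

View pics/s10.png

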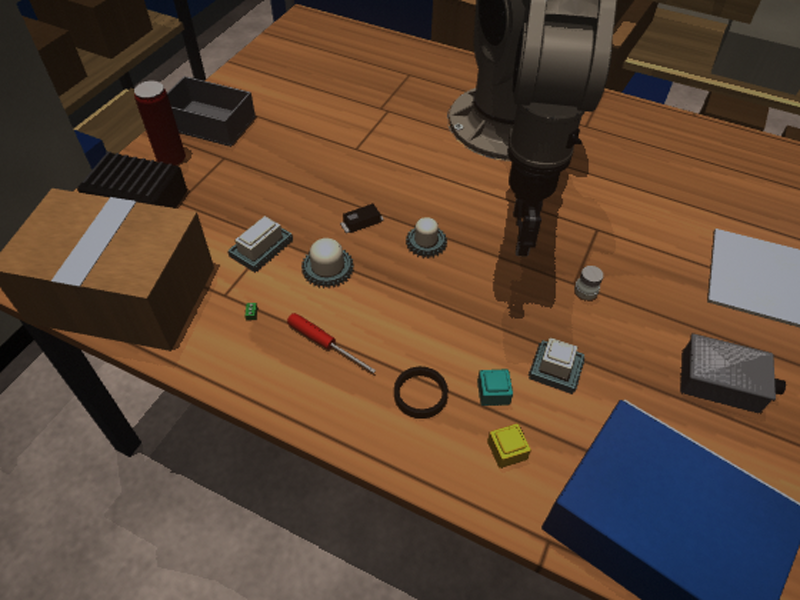

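All four covers are seated: oblong at (260,240), large (326,260), small (426,235) and square (557,358). The arm is clear of them, so I hand in.

```bash
python3 -c "
from h import *
st(); print(manip.sign_off())"
```

```text
t 28.1 pos [496.8 183.1 315.3] yaw 21.99 tilt 0.01 F [ 0.8  0.3 -0.3] w 85.0 q [-47.  18.  24. 117. -10.  47.   4.]
the job is handed in; nothing more can be done
None
```

I put all four opal covers on their matching lamps, lowering each to within about 1–2 mm of its seat before releasing. I handed the job in at 28.1 s; the sign-off gives no verdict.

- **Position:** Before hand-in, the two cameras put every cover within about 5 mm of its lamp centre, against the 12 mm allowed.
- **Straightness:** The square and oblong covers are within about 1.5° of straight.
- **Height:** The cover tops read 53–55, 58–60 and 67 mm, which fits covers lying flat on the 12 mm seats.
- **Bystanders:** The gripper never went near the screw jar, driver box or look-alikes, and all of them look to be where they were. I did not measure the jar or driver positions again.
- **Disagreements:** The cameras differ by about 3 mm in general, and by up to 5.5 mm on the large cover, where the scene camera cannot see the far side. One mid-job camera check failed because the arm was blocking the view, and I did not repeat it; the final check covered all four covers.

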